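# Push a tube rack past the sprung gate of a rack reader

### The arm

A 6-joint arm with a two-finger parallel gripper is mounted at the origin on a cart in front of the work surface, level with it; the furniture and walls round the work are solid. World frame = base frame: x ahead of the robot, y to its left, z up, the work surface at z = 0. Lengths are in m, angles in rad, forces in N, time in s.
With the tool pointing down it reaches from about 0.275 to 0.975 m from the base axis. Payload 8.4 kg.
Tool frame: the origin (TCP) lies at the centre of the arm's flange, where the gripper is bolted on; the fingertips stand 190 mm ahead of it and the grasp point (between the pads) lies 171 mm ahead of it (bot.tcp_to_tips is the distance from the TCP to the fingertips, in m); z points along the fingers, y is the direction in which the jaws open and shut (so a half turn about z gives the same grasp; the last joint's range is limited). The gripper opens to 92 mm and grips with 3 to 60 N. Pads are 20 mm wide; open, the fingers measure 128 mm over their backs; the gripper's body (75 mm by 189 mm) begins 69 mm behind the grasp point.
Start: joints at [-1.19, 0.353, 1.633, -0, 1.155, -0.002], TCP at [0.233, -0.58, 0.405] pointing down, gripper open.
Joint ranges: [-2.63, 2.63], [-0.92, 2.1], [0.06, 2.66], [-1.3, 4.44], [0, 2.69], [-3.02, 3.02]. Speed limits (rad/s): [2.22, 2.22, 2.79, 3.14, 3.14, 3.14].

### API

Orientations are given as a unit quaternion [w, x, y, z].
In Python, from station import bot gives the robot as it stands.
- The arm moves only by the tool jog_arm, never from a script. Its argument "deltas" is a list that holds one entry, the list of rows, each a list of 6 numbers: the shift along the tool's x, y, z scaled (see below), then the turn, a rotation vector about the tool's x, y, z scaled (see below). In form: [[[x, y, z, wx, wy, wz], ...]]. A call has 1 to 20 rows; each row is the pose to reach, as a shift and turn from the pose commanded when the call began, along the tool's axes at that moment; what a row does not reach only later rows make up. The controller multiplies each number of a shift by 0.3 m and each number of a turn by pi/2 rad. A row lasts 1/8 s, in which the tool goes at most 62.5 mm and 10.7 degrees, less where a joint would pass 70% of its speed; a pose out of reach is approached as far as the arm can. A call with a number of a shift or a turn outside -1 to 1 is refused whole. A call with a gripper value outside its range is refused whole. "claw" is the opening, from 0 (shut) to 1 (fully open), set as the call begins (left out, the last holds). The fingers move at their own pace and stop on an object; "grip_force" is the grip in N (left out, the last holds). Time passes only in rows, so rows that repeat a pose let the fingers close. It gives the time, the measured TCP pose, the force and the opening at its end, in the units of the state.
- bot.get_state(): the state, without advancing time (a new reading comes with each control period).
- bot.capture(name): name is "scene" or "side" or "wrist"; returns a dict with "image" (384x512x3 uint8, blue, green, red), "mtx" (3x3 intrinsics, pixels), "R" (3x3) and "t" (3): a world point X has camera coordinates R X + t. Camera axes: x right, y down, z forward; pixel columns grow to the right and rows downward; lengths in m; the calibration is good to about 2 mm. A picture is of the moment at which its call begins. There is no depth.
- bot.finish_job(): hands the job in, once; it reports no verdict.
The state is a dict: "t": time; "q": joint angles; "joint_vel": joint speeds; "effort": joint torques, N m; "ee_pos": TCP position; "ee_rot": TCP orientation; "force": force on the tool from outside, world axes, zero at the start; "wrist_torque": the same for the moment, N m; "finger_gap": finger opening in m.
Only numpy, scipy, OpenCV 4.12 (cv2) and the standard library are available. Lean on these libraries where they do the work, as an engineer would, in place of code of your own. Each camera call takes 0.05 s, during which the arm holds its last target.

### The job

Load the blue tube rack into the rack reader without gripping or lifting anything: press the long hinged flap (orange edge) beside the lane down with one fingertip so that the orange gate blade swings out of the lane, and keep it pressed while you push the rack along the lane past the gate with the other finger. The gate must not touch the rack, and the tubes must not be touched by the fingers. Push the rack fully home against the reader's bumper, then let the gate swing shut behind it.

Things in the scene. Friction and masses are not known exactly. Their poses are not given: they have to be found in the camera images.
- loader: Fixed rack loader: aluminium floor, top 6 mm above the worktop, y -230 to +125 mm; lane 98 mm wide inside (x -49 to +49) between white walls 4 mm thick, 34 mm high from the worktop, flared upstream of y -190. Origin: on the worktop, mid-lane, at the gate. y: along the lane, the pushing direction (to the reader); x: across it, away from the robot; z up. Whole: x -105 to +68, y -230 to +193
- home (a point): Where the rack's origin lies when fully home (loader x 0, y 66, z 6 mm): its foot then meets the black rubber bumper, face at y +123 mm, of the white reader housing (118 mm high) across the lane's end
- gate_part (a joint): Gate angle, rad, about a hinge parallel to the lane (loader x -58, z 20 mm). 0 = shut (sprung), 0.70 = fully open (stop). Flap and orange blade turn together: pressing the flap down swings the blade up and out towards the robot. From 0.57 on the blade is clear of the rack. Pushing the rack against the blade does not open it. Released, it springs shut
- flap_mid (a point): Point on the orange-edged flap (46 mm wide, 4 thick, loader y -205 to +25, on the robot's side of the lane), mid-length, 34 mm out from the hinge. Shut, the flap slopes up and outward at 0.70 rad (outer edge x -95, z 51 mm); fully pressed it lies level, top at z 22, x -60 to -107. Press anywhere along it, best at x -88 to -96; about 2.5 N there hold it down. A fingertip can slide along it
- blade_tip (a point): Lane end of the orange gate blade (5 mm thick, loader y -2.5 to +2.5), mid-height. Shut, the blade stands in the lane at x -49 to -26, z 47 to 63 mm, before the rack's upper part. Fully open, blade and arm are at x -75 to -51, up to 69 mm above the worktop: a finger on the flap and a finger in the lane pass on either side of it
- rack: Blue tube rack, 94 (x) x 114 (y) x 56 mm high, about 0.18 kg, standing in the lane upstream of the gate, 2 mm play either side. Origin: centre of its underside; axes as the loader's. Foot plate 94 x 114 x 3 mm; end walls at y 49 to 52 (x -30 to +30, up to z 53); top bars end at y -54 and +54, z 53 to 56. Push it at its upstream end (y -54 to -52), above the foot plate
- tube_1: Capped tube, 20 mm wide, 120 mm high, standing loose in a hole of the rack's downstream half (rack frame x -10, y +40 mm), reaching 129 mm above the worktop. Origin: its foot
- tube_2: Capped tube, 20 mm wide, 84 mm high, standing loose in the rack (rack frame x +31, y +20 mm). Origin: its foot
- tube_3: Capped tube, 20 mm wide, 84 mm high, standing loose in the rack (rack frame x +10, y +40 mm). Origin: its foot
- bottle: Bystander: glass bottle with orange cap, 71 mm wide, 132 mm high, left of the reader. Origin: centre of its underside
- timer_x: Bystander: white timer lying flat, 73 x 65 x 19 mm, in front of the loader. Origin: centre of its underside
- deepwell: Bystander: clear deep-well plate, 85 x 128 x 44 mm, left of the reader. Origin: centre of its underside
There are look-alikes about, which are no part of the job. There is more than one size of the tube_1; the one meant has the size given above.

How it is judged:
On the way, in this order (a step that is already met when the one before it is completed fails the run):
1. the gate is opened while the whole rack is still upstream of it (value of joint gate_part above 0.48 rad and y of rack in the frame of loader below -0.058 m), for 0.1 s.
2. the rack is half way past the gate, which a finger holds open (value of joint gate_part above 0.48 rad and contact force between the fingers and gate_part above 0.3 N and y of rack in the frame of loader between -0.04 and 0.04 m), for 0.1 s.
At the end, for the whole second after the job is handed in: The rack stands flat in the lane, fully home (within 5 mm of the bumper), at rest, its tubes still standing in it, and the gate has swung shut behind it (within 0.06 rad) (y of rack in the frame of loader between 0.061 and 0.07 m and x of rack in the frame of loader between -0.006 and 0.006 m and value of joint gate_part below 0.06 rad and linear speed of rack below 0.02 m/s and angle between rack's own z axis and vertical below 0.06 rad and angle between each of tube_1, tube_2, tube_3's own z axis and vertical below 0.35 rad and horizontal distance between each of tube_1, tube_2, tube_3 and rack below 0.06 m); the robot touches nothing.
It fails at once if the gate touches the rack (more than 1 N) (contact force between gate_part and rack above 1 N).
It fails at once if the rack is lifted (10 mm) or tipped (height (world z) of rack above 0.016 m or angle between rack's own z axis and vertical above 0.12 rad).
It fails at once if a finger touches a tube (contact force between the fingers and tube_1 above 0.5 N or contact force between the fingers and tube_2 above 0.5 N or contact force between the fingers and tube_3 above 0.5 N).
It fails at once if a bystander is moved by more than 20 mm (distance of any of bottle, timer_x, deepwell from where it was at the start of the episode above 0.02 m).
It also fails if it takes over 38 s, if anything falls off the work surface, if the arm or the gripper's body presses on something with over 40 N, if the wrist force passes 120 N, or if a joint passes its speed limit or range.

## Working session

There is one attempt and no reset: what is moved stays moved. The work goes in short steps, Python scripts to look and compute and a tool call to move; the robot and the scene stay as the last step left them, time stands still between calls to the robot, and variables do not carry over. Pictures are saved under pics/ and viewed, and the job is handed in when it is done.

Besides the shell and the picture viewer there is one more tool, called after ">>>" by a JSON object that holds its "fn" and its "kwargs". jog_arm: Moves the arm, as the interface text tells. Shifts and turns lie within -1 to 1; 1 stands for 0.3 m of shift or pi/2 rad of turn. Its arguments: {"type":"object","properties":{"deltas":{"type":"array","items":{"type":"array","items":{"type":"array","items":{"type":"number","minimum":-1,"maximum":1}}}},"claw":{"type":"number"},"grip_force":{"type":"number"}},"required":["deltas"]}

```bash
mkdir -p pics; ls
python3 - <<'E'
from station import bot
import cv2
s=bot.get_state(); print({k:s[k] for k in('t','ee_pos','ee_rot','force','finger_gap')})
for n in("scene","side","wrist"):
    c=bot.capture(n); cv2.imwrite(f"pics/{n}0.png",c["image"])
    print(n,c["mtx"].tolist(),c["R"].round(4).tolist(),c["t"].round(4).tolist())
E
```

```text
pics
{'t': 0.0, 'ee_pos': array([ 0.23334094, -0.57953927,  0.40394394]), 'ee_rot': array([-7.02002763e-04,  9.81738744e-01,  1.90232820e-01, -1.39284151e-04]), 'force': array([-0.43801886, -0.87559731,  0.16807501]), 'finger_gap': 0.09174663874733137}
scene [[430.00365458410715, 0.0, 256.7370932931683], [0.0, 430.00365458410715, 187.97668441775497], [0.0, 0.0, 1.0]] [[-0.4157, -0.9094, 0.011], [-0.4897, 0.2136, -0.8453], [0.7664, -0.3568, -0.5341]] [0.4208, 0.2667, 0.7317]
side [[355.19542707951064, 0.0, 257.67827705866637], [0.0, 355.19542707951064, 194.3696961737943], [0.0, 0.0, 1.0]] [[0.8925, -0.4511, 0.0079], [-0.2238, -0.4579, -0.8604], [0.3917, 0.7661, -0.5096]] [-0.3802, 0.2744, 0.5099]
wrist [[331.81184287577366, 0.0, 252.88208721951887], [0.0, 331.81184287577366, 193.66096501180724], [0.0, 0.0, 1.0]] [[0.3737, -0.9276, -0.0024], [-0.8996, -0.363, 0.2427], [-0.226, -0.0885, -0.9701]] [-0.6234, -0.0286, 0.3907]
```

View pics/scene0.png

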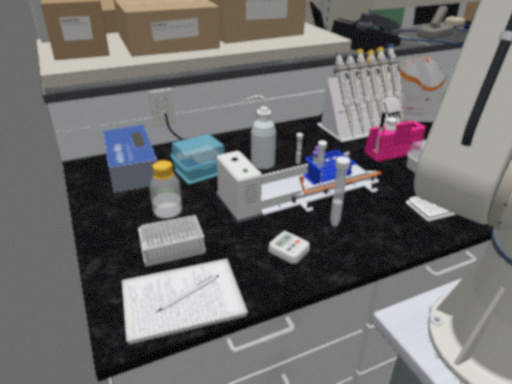

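View pics/side0.png

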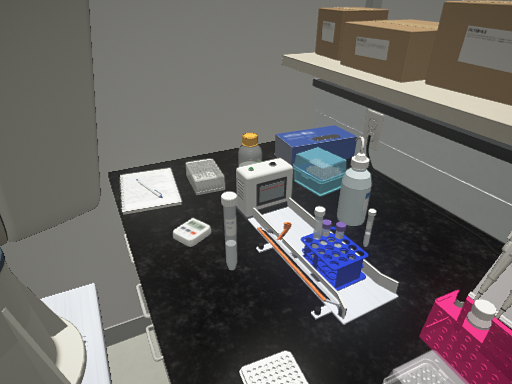

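View pics/wrist0.png

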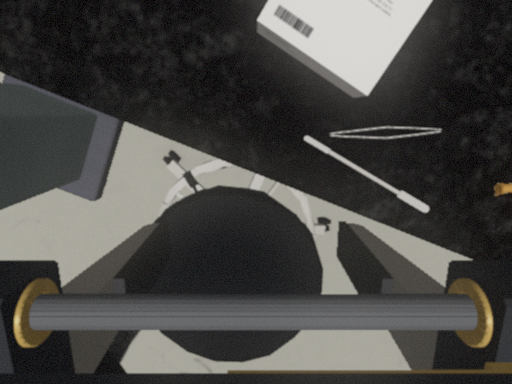

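Run:
```python
import cv2
a=cv2.imread("pics/scene0.png")[120:260,190:400]; cv2.imwrite("pics/s_z.png",cv2.resize(a,None,fx=3.8,fy=3.8,interpolation=cv2.INTER_CUBIC))
a=cv2.imread("pics/side0.png")[145:325,215:405]; cv2.imwrite("pics/d_z.png",cv2.resize(a,None,fx=3.3,fy=3.3,interpolation=cv2.INTER_CUBIC))
```

```text
(no output)
```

View pics/s_z.png

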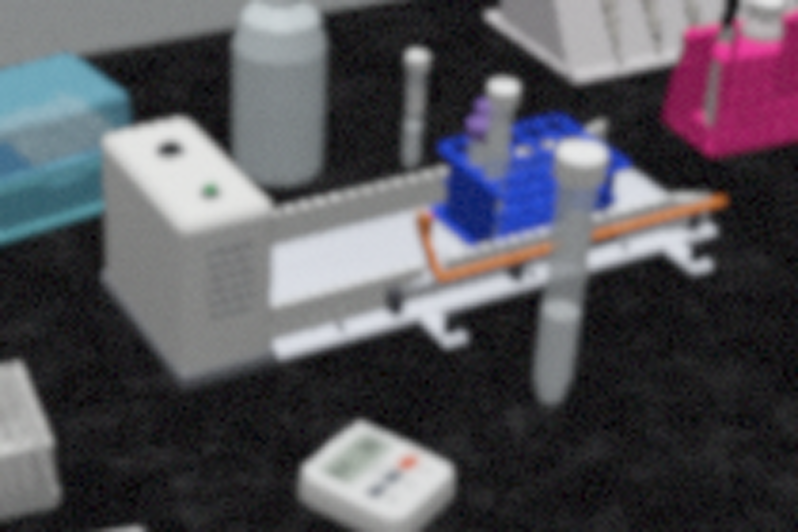

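View pics/d_z.png

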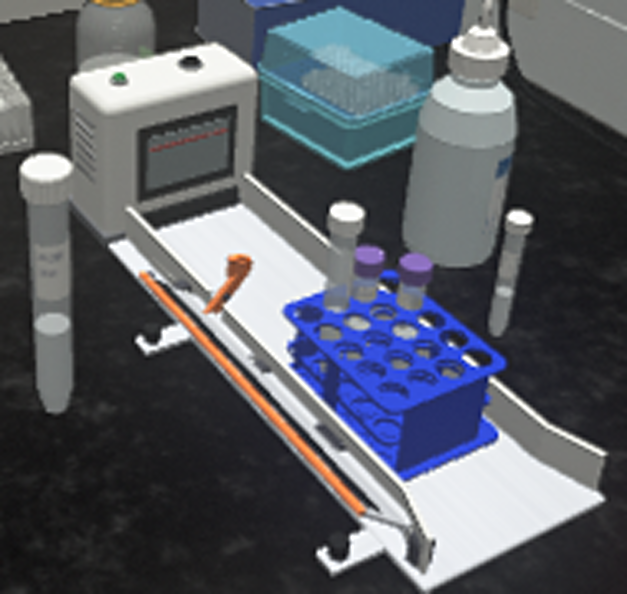

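```bash
cat > h.py <<'E'
import numpy as np
from station import bot
import cv2
def ray(c,u,v):
    d=np.linalg.inv(c["mtx"])@[u,v,1]; R=c["R"]; return -R.T@c["t"],R.T@d
def onz(c,u,v,z):
    o,d=ray(c,u,v); return o+d*(z-o[2])/d[2]
def tri(c1,p1,c2,p2):
    o1,d1=ray(c1,*p1);o2,d2=ray(c2,*p2)
    s=np.linalg.lstsq(np.stack([d1,-d2],1),o2-o1,rcond=None)[0]
    a=o1+s[0]*d1;b=o2+s[1]*d2
    return (a+b)/2,np.linalg.norm(a-b)
def proj(c,X):
    x=c["R"]@X+c["t"]; x=c["mtx"]@x; return x[:2]/x[2]
Z=lambda p:(190+p[0]/3.8,120+p[1]/3.8)
D=lambda p:(215+p[0]/3.3,145+p[1]/3.3)
E
python3 - <<'E'
from h import *
S=bot.capture("scene");Q=bot.capture("side")
P={}
for n,a,b,z in[("flapup",(727,200),(365,512),.051),("flapdn",(440,277),(147,275),.051),("bladetop",(425,218),(240,262),.06),
 ("decoycap",(582,148),(45,165),.13),("decoyfoot",(550,400),(55,408),0),("t1cap",(503,85),(347,212),.129)]:
    p,e=tri(S,Z(a),Q,D(b)); print(n,p.round(4),round(e,4),"z-plane",onz(S,*Z(a),z)[:2].round(4),onz(Q,*D(b),z)[:2].round(4))
for n,b,z in[("floor up near",(430,590),.006),("floor up far",(603,497),.006),("wall dn near",(128,208),.034),("rack top near-up",(400,412),.059),("rack top far-up",(503,368),.059),("rack top near-dn",(288,312),.059)]:
    print(n,onz(Q,*D(b),z)[:2].round(4))
E
```

```text
flapup [ 0.4908 -0.1181  0.05  ] 0.0025 z-plane [ 0.4876 -0.1162] [ 0.4916 -0.118 ]
flapdn [0.486  0.1111 0.0485] 0.0009 z-plane [0.482  0.1134] [0.4849 0.1085]
bladetop [0.5433 0.0896 0.0551] 0.0002 z-plane [0.5364 0.094 ] [0.5393 0.0837]
decoycap [0.4047 0.0755 0.173 ] 0.0016 z-plane [0.471  0.0248] [0.4305 0.1418]
decoyfoot [ 0.4042  0.0754 -0.0035] 0.0007 z-plane [0.4    0.0784] [0.4032 0.0721]
t1cap [0.57   0.02   0.1272] 0.0008 z-plane [0.5676 0.0219] [0.5676 0.0173]
floor up near [ 0.5194 -0.1435]
floor up far [ 0.6468 -0.1363]
wall dn near [0.5208 0.2089]
rack top near-up [ 0.5459 -0.074 ]
rack top far-up [ 0.6213 -0.0708]
rack top near-dn [0.5394 0.0271]
```

Run:
```python
from h import *
S=bot.capture("scene");Q=bot.capture("side")
for n,c,y0 in(("scene",S,150),("side",Q,200)):
    h=cv2.cvtColor(c["image"],cv2.COLOR_BGR2HSV)
    m=cv2.inRange(h,(5,110,90),(20,255,255))
    k,l,st,ce=cv2.connectedComponentsWithStats(m)
    for i in range(1,k):
        if st[i,4]>15:
            v,u=np.nonzero(l==i); print(n,st[i].tolist(),"minu",(u.min(),v[u.argmin()]),"maxu",(u.max(),v[u.argmax()]))
    m=cv2.inRange(h,(150,120,80),(178,255,255)); v,u=np.nonzero(m)
    if len(u): 
        i=v.argmax(); j=u.argmin(); print("pink low",u[i],v[i],onz(c,u[i],v[i],0)[:2],"left",onz(c,u[j],v[j],0)[:2])
print("pink base scene left-bottom",onz(S,190+715/3.8,120+155/3.8,0), "pipettes top", onz(Q,478,312,.08))
```

```text
scene [401, 71, 20, 15, 90] minu (np.int64(401), np.int64(71)) maxu (np.int64(420), np.int64(83))
scene [422, 84, 20, 7, 55] minu (np.int64(422), np.int64(86)) maxu (np.int64(441), np.int64(84))
scene [160, 160, 14, 20, 43] minu (np.int64(160), np.int64(179)) maxu (np.int64(173), np.int64(172))
scene [152, 163, 7, 16, 24] minu (np.int64(152), np.int64(165)) maxu (np.int64(158), np.int64(178))
scene [346, 171, 36, 12, 80] minu (np.int64(346), np.int64(182)) maxu (np.int64(381), np.int64(172))
scene [303, 185, 31, 9, 65] minu (np.int64(303), np.int64(187)) maxu (np.int64(333), np.int64(185))
pink low 377 161 [ 0.61598698 -0.21236996] left [ 0.69020858 -0.22012011]
side [242, 133, 16, 14, 170] minu (np.int64(242), np.int64(135)) maxu (np.int64(257), np.int64(136))
side [277, 222, 14, 18, 80] minu (np.int64(277), np.int64(239)) maxu (np.int64(290), np.int64(223))
side [257, 228, 69, 73, 267] minu (np.int64(257), np.int64(228)) maxu (np.int64(325), np.int64(299))
pink low 469 383 [ 0.61801946 -0.30441353] left [ 0.61852414 -0.21256591]
pink base scene left-bottom [ 0.61566955 -0.21638259  0.        ] pipettes top [ 0.6632431 -0.2589109  0.08     ]
```

```bash
cat >> h.py <<'E'
from scipy.spatial.transform import Rotation as Ro
YAW=0.021; O=np.array([.5815,.0885,0])
def setL(o,yaw):
    global O,YAW; O=np.array(o);YAW=yaw
def L2W(p):
    lx=np.array([np.cos(YAW),np.sin(YAW),0]);ly=np.array([-np.sin(YAW),np.cos(YAW),0])
    return O+p[0]*lx+p[1]*ly+np.array([0,0,p[2]])
def W2L(P):
    lx=np.array([np.cos(YAW),np.sin(YAW),0]);ly=np.array([-np.sin(YAW),np.cos(YAW),0])
    d=np.array(P)-O; return np.array([d@lx,d@ly,P[2]])
def toolR(t):
    ly=np.array([-np.sin(YAW),np.cos(YAW),0]);z=np.array([0,0,1.])
    d=ly*np.sin(t)-z*np.cos(t); x=ly*np.cos(t)+z*np.sin(t)
    return np.stack([x,np.cross(d,x),d],1)
def curR(): 
    w,x,y,z=bot.get_state()["ee_rot"]; return Ro.from_quat([x,y,z,w]).as_matrix()
def jog(tip,t):
    "tip centre in loader frame -> deltas from measured pose"
    s=bot.get_state();R=toolR(t);tcp=L2W(tip)-.19*R[:,2]
    Rc=curR(); sh=Rc.T@(tcp-s["ee_pos"])/.3; rv=Ro.from_matrix(Rc.T@R).as_rotvec()/(np.pi/2)
    return tcp.round(4),sh.round(4),rv.round(4)
def tipL():
    s=bot.get_state();R=curR();return W2L(s["ee_pos"]+.19*R[:,2])
E
python3 - <<'E'
from h import *
print(curR().round(3)); print(jog(W2L([.52,-.13,.21]),0))
E
```

```text
[[ 0.928  0.374 -0.   ]
 [ 0.374 -0.928  0.   ]
 [-0.    -0.    -1.   ]]
(array([ 0.52, -0.13,  0.4 ]), array([ 1.446 , -1.0339,  0.0154]), array([-2.000e-04, -1.000e-04, -7.697e-01]))
```

>>> {"fn": "jog_arm", "kwargs": {"deltas": [[[0.72, -0.52, 0, 0, 0, -0.38], [0.72, -0.52, 0, 0, 0, -0.38], [0.72, -0.52, 0, 0, 0, -0.38], [0.72, -0.52, 0, 0, 0, -0.38], [0.72, -0.52, 0, 0, 0, -0.38]]], "claw": 0.8}}

```text
t: 0.98
ee_pos: [0.3767, -0.3518, 0.4048]
ee_rot: [-0.0, 0.882, 0.472, 0.0]
force: [0.2, -0.5, -0.3]
finger_gap: 0.0736
```

Run:
```python
from h import *
print(bot.get_state()["ee_pos"]); print(jog(W2L([.52,-.13,.21]),0))
```

```text
[ 0.3767195  -0.35181618  0.40484254]
(array([ 0.52, -0.13,  0.4 ]), array([ 0.8801, -0.0127,  0.0166]), array([ 1.000e-04, -3.000e-04, -3.877e-01]))
```

>>> {"fn": "jog_arm", "kwargs": {"deltas": [[[0.88, -0.013, 0.016, 0, 0, -0.388], [0.88, -0.013, 0.016, 0, 0, -0.388], [0.88, -0.013, 0.016, 0, 0, -0.388], [0.88, -0.013, 0.016, 0, 0, -0.388], [0.88, -0.013, 0.016, 0, 0, -0.388], [0.88, -0.013, 0.016, 0, 0, -0.388]]]}}

```text
t: 1.72
ee_pos: [0.5196, -0.1331, 0.3997]
ee_rot: [-0.0, 0.7, 0.714, -0.0]
force: [0.1, -0.4, -0.1]
finger_gap: 0.0734
```

Run:
```python
from h import *
print(bot.get_state()["ee_pos"],curR().round(3).tolist())
c=bot.capture("wrist"); cv2.imwrite("pics/w1.png",cv2.resize(c["image"],None,fx=1.5,fy=1.5,interpolation=cv2.INTER_CUBIC)); import pickle; pickle.dump({k:c[k] for k in c},open("w1.pkl","wb"))
```

```text
[ 0.51962704 -0.1331282   0.39971497] [[-0.019, 1.0, -0.0], [1.0, 0.019, -0.0], [-0.0, -0.0, -1.0]]
```

View pics/w1.png

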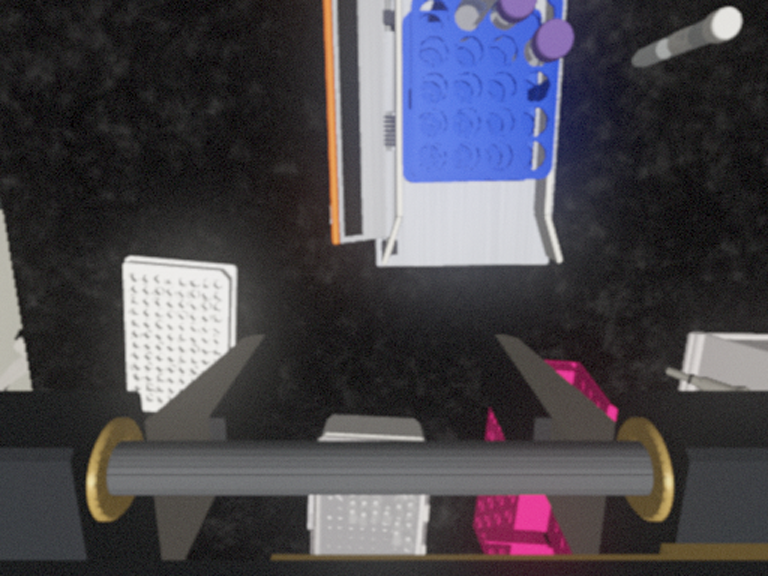

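Run:
```python
from h import *
import pickle; c=pickle.load(open("w1.pkl","rb"))
for n,u,v,z in[("flap up edge (-95,-205)",334,243,.051),("flap edge far",326,3,.051),("rack upL (-47,-54)",405,181,.062),("rack upR (47,-54)",551,181,.062),("rack L far",406,20,.062),("rack R far",562,20,.062),
 ("wallR in(-49) near -190",402,214,.034),("wall near far",403,0,.034),("wall far near -190",541,214,.034),("wall far far",562,60,.034),("floor corner near (?,-230)",378,266,.006),("floor far",550,264,.006)]:
    P=onz(c,u/1.5,v/1.5,z); print(n,P.round(4),W2L(P).round(4))
h=cv2.cvtColor(c["image"],cv2.COLOR_BGR2HSV); m=cv2.inRange(h,(5,110,90),(20,255,255))
pts=[]
for v in range(2,158,3):
    u=np.nonzero(m[v,200:240])[0]
    if len(u): pts.append(onz(c,200+u.mean(),v,.051)[:2])
pts=np.array(pts); p=np.polyfit(pts[:,1],pts[:,0],1); print(p,len(pts))
```

```text
flap up edge (-95,-205) [ 0.488  -0.1152  0.051 ] [-0.0978 -0.2017  0.051 ]
flap edge far [0.4836 0.0286 0.051 ] [-0.0991 -0.0578  0.051 ]
rack upL (-47,-54) [ 0.5334 -0.0737  0.062 ] [-0.0515 -0.1612  0.062 ]
rack upR (47,-54) [ 0.6245 -0.0719  0.062 ] [ 0.0396 -0.1613  0.062 ]
rack L far [0.5311 0.0175 0.062 ] [-0.0519 -0.0699  0.062 ]
rack R far [0.6215 0.0192 0.062 ] [ 0.0385 -0.0701  0.062 ]
wallR in(-49) near -190 [ 0.5334 -0.0967  0.034 ] [-0.052  -0.1842  0.034 ]
wall near far [0.53   0.0361 0.034 ] [-0.0526 -0.0513  0.034 ]
wall far near -190 [ 0.6293 -0.0949  0.034 ] [ 0.0439 -0.1843  0.034 ]
wall far far [0.6332 0.0034 0.034 ] [ 0.0499 -0.0862  0.034 ]
floor corner near (?,-230) [ 0.5175 -0.1391  0.006 ] [-0.0687 -0.2262  0.006 ]
floor far [ 0.6489 -0.135   0.006 ] [ 0.0627 -0.2249  0.006 ]
[-0.03483084  0.48440674] 52
```

```bash
sed -i 's/^YAW=.*/YAW=0.027; O=np.array([.578,.0905,0])/' h.py
python3 - <<'E'
from h import *
print(jog([-.046,-.186,.075],.14))
E
```

```text
(array([ 0.5378, -0.1232,  0.2631]), array([0.0346, 0.063 , 0.4552]), array([-0.    ,  0.0894, -0.0057]))
```

>>> {"fn": "jog_arm", "kwargs": {"deltas": [[[0.035, 0.063, 0.2, 0, 0.089, -0.006], [0.035, 0.063, 0.4, 0, 0.089, -0.006], [0.035, 0.063, 0.455, 0, 0.089, -0.006], [0.035, 0.063, 0.455, 0, 0.089, -0.006], [0.035, 0.063, 0.455, 0, 0.089, -0.006]]]}}

```text
t: 2.4
ee_pos: [0.5389, -0.1229, 0.2656]
ee_rot: [-0.048, 0.696, 0.715, 0.05]
force: [-0.0, 0.0, -0.5]
finger_gap: 0.0738
```

```bash
cat > look.py <<'E'
import sys
from h import *
n=sys.argv[1]
s=bot.get_state(); print("t",s["t"],"tipL",tipL().round(4),"F",s["force"].round(2),"gap",s["finger_gap"])
Q=bot.capture("side")["image"][130:330,200:420]; S=bot.capture("scene")["image"][110:240,220:420]
Q=cv2.resize(Q,None,fx=2.9,fy=2.9,interpolation=cv2.INTER_CUBIC);cv2.imwrite(f"pics/{n}_q.png",Q)
S=cv2.resize(S,None,fx=3.5,fy=3.5,interpolation=cv2.INTER_CUBIC);cv2.imwrite(f"pics/{n}_s.png",S)
E
python3 look.py a
```

```text
t 2.4 tipL [-0.0442 -0.1859  0.0774] F [-0.03  0.03 -0.5 ] gap 0.07381242192426775
```

View pics/a_q.png

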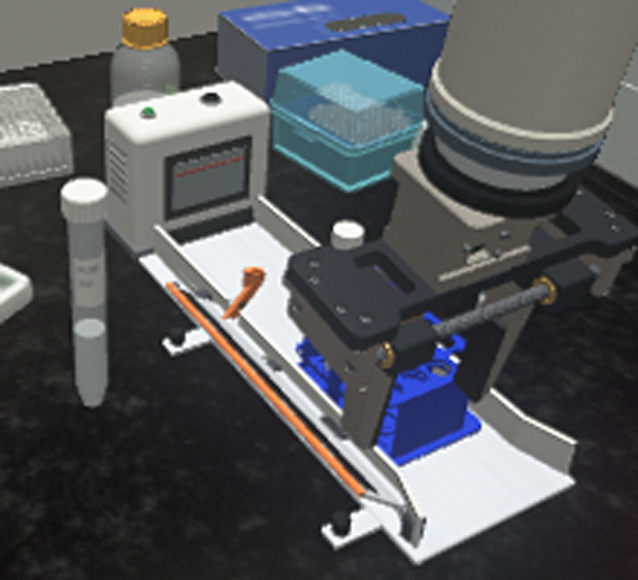

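View pics/a_s.png

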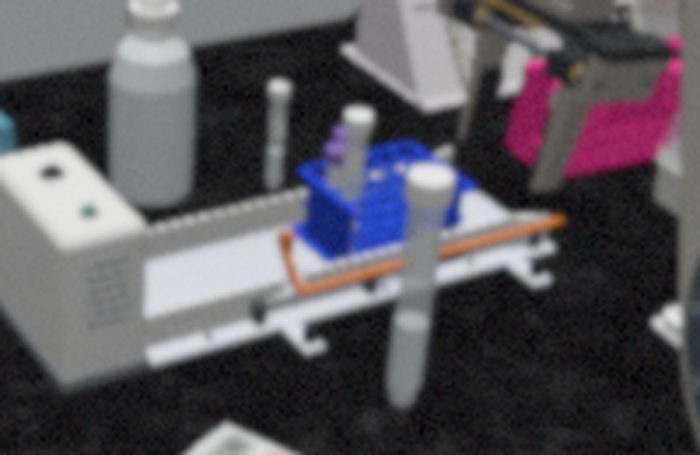

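Run:
```python
from h import *
Q=bot.capture("side");S=bot.capture("scene")
for x in(-.0902,.0018):
    P=L2W([x,-.186,.077]);print("exp",proj(Q,P),proj(S,P))
print(bot.get_state()["t"], tipL())
print("near tri",W2L(tri(S,(220+545/3.5,110+188/3.5),Q,(200+360/2.9,130+442/2.9))[0]))
print(jog([-.047,-.186,.0235],.14))
```

```text
exp [320.65135725 280.45486555] [375.91807584 164.35215338]
exp [362.72642854 262.93456893] [354.00086161 149.4368203 ]
2.6 [-0.04452122 -0.18529736  0.07681029]
near tri [-0.08545218 -0.19012841  0.07481999]
(array([ 0.5368, -0.1232,  0.2116]), array([-0.0276, -0.0069,  0.1756]), array([0.002 , 0.0006, 0.0008]))
```

>>> {"fn": "jog_arm", "kwargs": {"deltas": [[[-0.007, -0.007, 0.045, 0, 0, 0], [-0.014, -0.007, 0.09, 0, 0, 0], [-0.021, -0.007, 0.135, 0, 0, 0], [-0.028, -0.007, 0.175, 0, 0, 0], [-0.028, -0.007, 0.175, 0, 0, 0], [-0.028, -0.007, 0.175, 0, 0, 0]]]}}

```text
t: 3.35
ee_pos: [0.5358, -0.1231, 0.2103]
ee_rot: [-0.051, 0.695, 0.715, 0.049]
force: [-5.0, 1.1, 15.4]
finger_gap: 0.0738
```

```bash
python3 look.py b
```

```text
t 3.35 tipL [-0.0482 -0.1857  0.0222] F [-5.03  1.09 15.37] gap 0.0737761215890525
```

View pics/b_q.png

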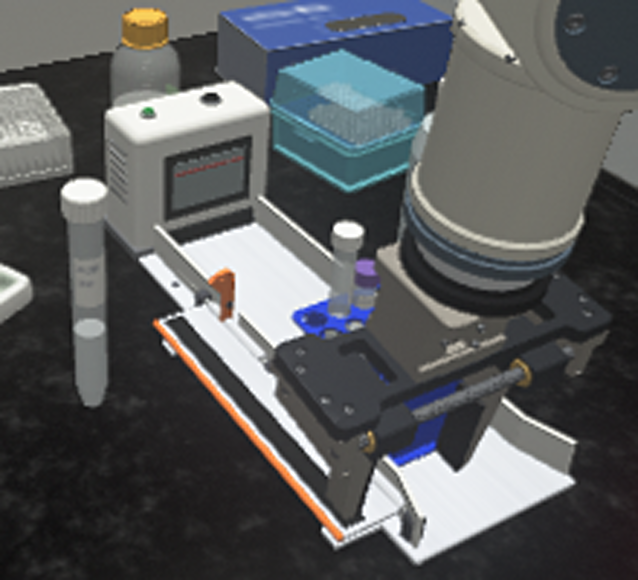

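View pics/b_s.png

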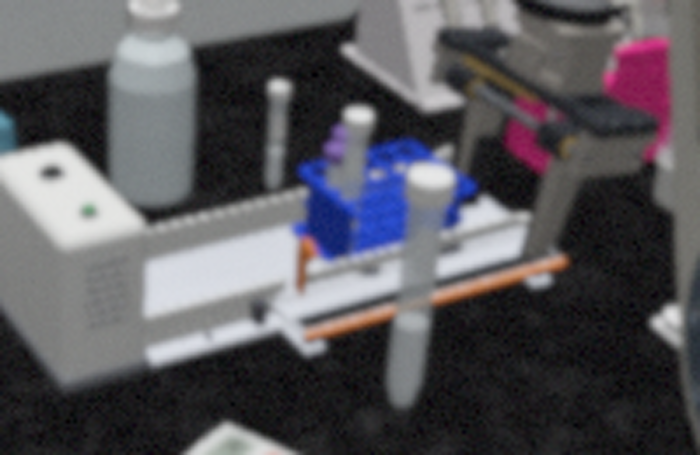

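>>> {"fn": "jog_arm", "kwargs": {"deltas": [[[0.001, 0, -0.006, 0, 0, 0], [0.001, 0, -0.006, 0, 0, 0], [0.0175, 0, -0.0037, 0, 0, 0], [0.034, 0, -0.0014, 0, 0, 0], [0.0505, 0, 0.001, 0, 0, 0], [0.067, 0, 0.0033, 0, 0, 0], [0.0835, 0, 0.0056, 0, 0, 0], [0.1, 0, 0.0079, 0, 0, 0], [0.1, 0, 0.0079, 0, 0, 0]]]}}

```text
t: 4.58
ee_pos: [0.5352, -0.0927, 0.2121]
ee_rot: [-0.05, 0.695, 0.715, 0.049]
force: [0.3, 0.1, 0.7]
finger_gap: 0.0735
```

```bash
python3 look.py c
```

```text
t 4.575 tipL [-0.0476 -0.1554  0.0239] F [0.32 0.12 0.69] gap 0.07353905761873346
```

View pics/c_q.png

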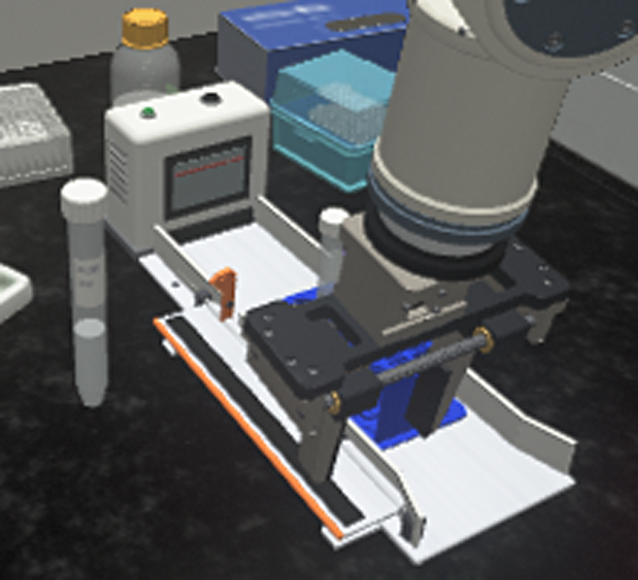

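View pics/c_s.png

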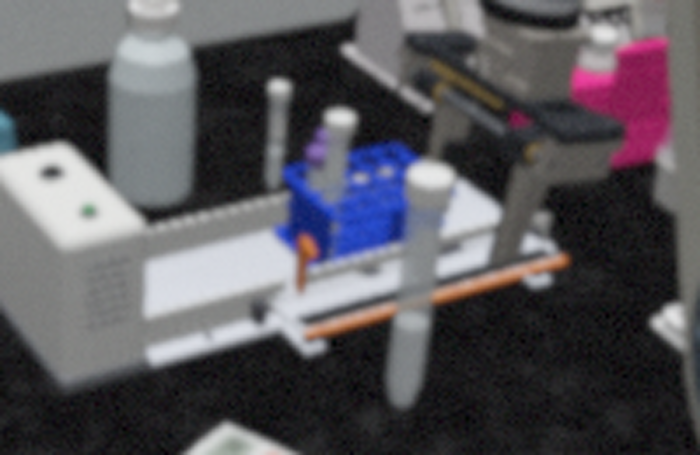

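>>> {"fn": "jog_arm", "kwargs": {"deltas": [[[0.01, 0, 0.004, 0, 0, 0], [0.03, 0, 0.007, 0, 0, 0], [0.05, 0, 0.0096, 0, 0, 0], [0.07, 0, 0.0125, 0, 0, 0], [0.09, 0, 0.0153, 0, 0, 0], [0.11, 0, 0.0181, 0, 0, 0], [0.13, 0, 0.021, 0, 0, 0], [0.15, 0, 0.0238, 0, 0, 0], [0.17, 0, 0.0266, 0, 0, 0], [0.19, 0, 0.0294, 0, 0, 0], [0.21, 0, 0.0322, 0, 0, 0], [0.23, 0, 0.035, 0, 0, 0], [0.25, 0, 0.0379, 0, 0, 0], [0.27, 0, 0.0407, 0, 0, 0], [0.29, 0, 0.0435, 0, 0, 0], [0.3, 0, 0.0449, 0, 0, 0]]]}}

```text
t: 6.68
ee_pos: [0.5331, -0.0025, 0.2116]
ee_rot: [-0.049, 0.695, 0.715, 0.049]
force: [-0.4, -7.0, 5.1]
finger_gap: 0.0736
```

```bash
python3 look.py d
```

```text
t 6.675 tipL [-0.0471 -0.0655  0.0234] F [-0.44 -6.95  5.12] gap 0.07360278239429885
```

View pics/d_q.png

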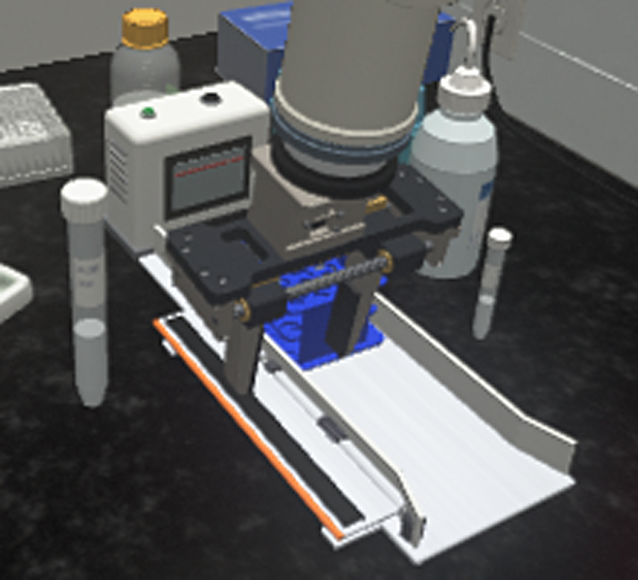

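View pics/d_s.png

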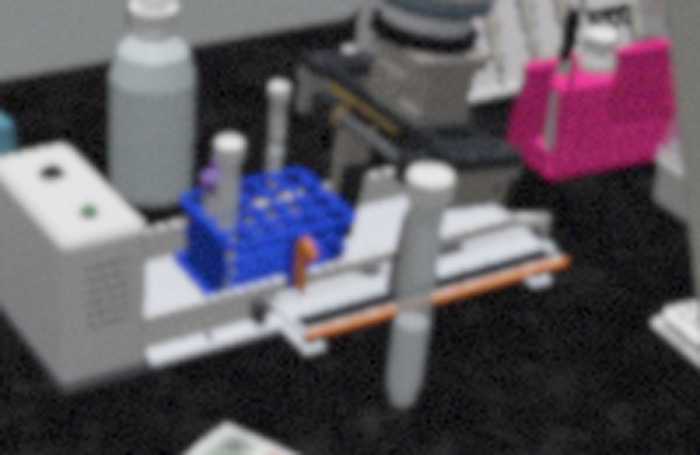

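Run:
```python
from h import *
s=bot.get_state();print(s["t"],s["force"],s["wrist_torque"],tipL())
Q=bot.capture("wrist");cv2.imwrite("pics/d_w.png",cv2.resize(Q["image"],None,fx=1.5,fy=1.5))
s=bot.get_state();print(s["t"],s["force"],s["wrist_torque"],tipL())
```

```text
6.775 [-0.0569511  -3.76275985  5.16572782] [-0.70638174 -0.04489082  0.04869067] [-0.04710843 -0.06530559  0.02345913]
6.825 [-0.17956563 -3.67891361  4.95548893] [-6.83599944e-01 -2.68427486e-02 -3.17777075e-04] [-0.04708809 -0.06534804  0.02348039]
```

View pics/d_w.png

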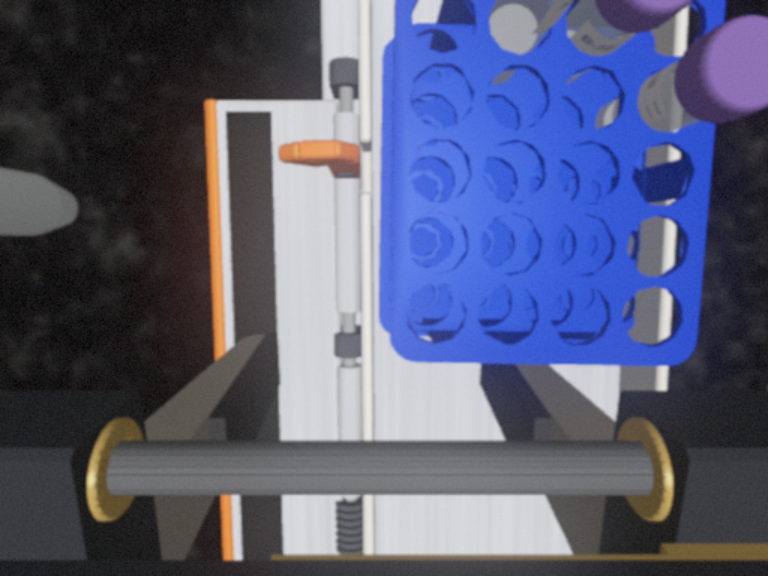

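>>> {"fn": "jog_arm", "kwargs": {"deltas": [[[0.01, 0, 0.0014, 0, 0, 0], [0.025, 0, 0.0035, 0, 0, 0], [0.042, 0, 0.0059, 0, 0, 0], [0.06, 0, 0.0084, 0, 0, 0], [0.08, 0, 0.0112, 0, 0, 0], [0.1, 0, 0.014, 0, 0, 0], [0.12, 0, 0.0168, 0, 0, 0], [0.14, 0, 0.0196, 0, 0, 0], [0.16, 0, 0.0224, 0, 0, 0], [0.175, 0, 0.0245, 0, 0, 0], [0.187, 0, 0.0262, 0, 0, 0], [0.195, 0, 0.0273, 0, 0, 0], [0.195, 0, 0.0273, 0, 0, 0]]]}}

```text
t: 8.45
ee_pos: [0.5314, 0.0565, 0.2116]
ee_rot: [-0.049, 0.695, 0.715, 0.049]
force: [-0.3, -4.8, 5.6]
finger_gap: 0.0736
```

```bash
python3 look.py e
python3 - <<'E'
from h import *
s=bot.get_state();print(s["t"],s["force"],tipL())
E
```

```text
t 8.45 tipL [-0.0473 -0.0063  0.0235] F [-0.3  -4.77  5.65] gap 0.07357818402303112
8.55 [ 0.30676166 -4.48904021  5.39291891] [-0.04731042 -0.00633889  0.02344976]
```

View pics/e_q.png

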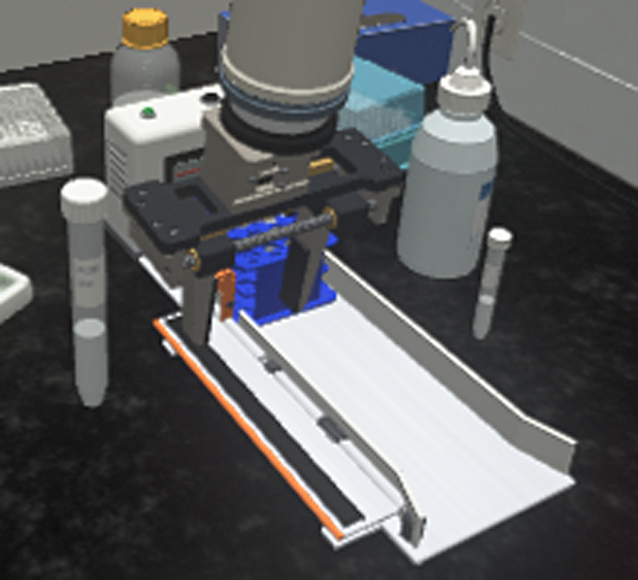

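View pics/e_s.png

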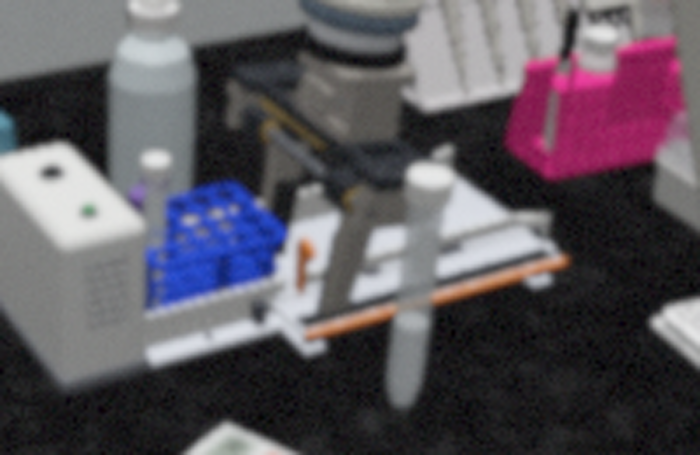

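>>> {"fn": "jog_arm", "kwargs": {"deltas": [[[0.005, 0, 0.0007, 0, 0, 0], [0.01, 0, 0.0014, 0, 0, 0], [0.015, 0, 0.0021, 0, 0, 0], [0.02, 0, 0.0028, 0, 0, 0], [0.02, 0, 0.0028, 0, 0, 0]]]}}

```text
t: 9.18
ee_pos: [0.5312, 0.0625, 0.2116]
ee_rot: [-0.049, 0.695, 0.715, 0.049]
force: [0.5, -6.0, 5.8]
finger_gap: 0.0734
```

>>> {"fn": "jog_arm", "kwargs": {"deltas": [[[0.003, 0, 0.0004, 0, 0, 0], [0.006, 0, 0.0009, 0, 0, 0], [0.006, 0, 0.0009, 0, 0, 0]]]}}

```text
t: 9.55
ee_pos: [0.5311, 0.0642, 0.2116]
ee_rot: [-0.049, 0.695, 0.715, 0.049]
force: [-0.3, -6.6, 6.6]
finger_gap: 0.0734
```

Run:
```python
from h import *
s=bot.get_state();print(s["t"],s["force"],tipL())
c=bot.capture("wrist");cv2.imwrite("pics/f_w.png",cv2.resize(c["image"],None,fx=1.5,fy=1.5))
for y in(.054+.061,.054+.066,.123):print(y,[(1.5*proj(c,L2W([x,y,.062 if y<.122 else .03]))).round(0).tolist() for x in(-.047,.047)])
```

```text
9.55 [-0.32844794 -6.61628254  6.55256873] [-0.04729613  0.00125478  0.02345345]
0.11499999999999999 [[384.0, -28.0], [740.0, -28.0]]
0.12 [[384.0, -48.0], [741.0, -48.0]]
0.123 [[383.0, -2.0], [671.0, -2.0]]
```

View pics/f_w.png

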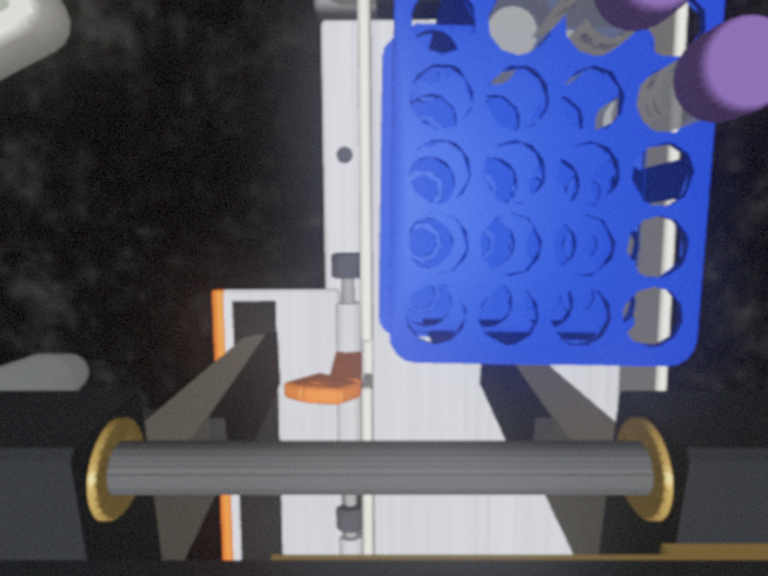

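Run:
```python
from h import *
c=bot.capture("wrist")
for n,u,v,z in[("flap dn end",300,290,.022),("rack up edge",500,361,.062),("rack up edge R",640,363,.062),("blade dn face",318,376,.069),("blade up edge lower?",318,402,.069),("floor/reader edge near",340,19,.006)]:
    print(n,W2L(onz(c,u/1.5,v/1.5,z)).round(4))
print(bot.get_state()["force"])
```

```text
flap dn end [-0.077   0.0263  0.022 ]
rack up edge [-0.0137  0.0101  0.062 ]
rack up edge R [0.0265 0.0095 0.062 ]
blade dn face [-0.0649  0.0076  0.069 ]
blade up edge lower? [-0.065   0.0003  0.069 ]
floor/reader edge near [-0.063   0.1264  0.006 ]
[ 0.94845526 -6.35588083  6.24285183]
```

>>> {"fn": "jog_arm", "kwargs": {"deltas": [[[0.003, 0, 0.0004, 0, 0, 0], [0.005, 0, 0.0007, 0, 0, 0], [0.005, 0, 0.0007, 0, 0, 0]]]}}

```text
t: 10.02
ee_pos: [0.5311, 0.0657, 0.2116]
ee_rot: [-0.049, 0.695, 0.715, 0.049]
force: [-0.1, -6.2, 6.2]
finger_gap: 0.0734
```

>>> {"fn": "jog_arm", "kwargs": {"deltas": [[[0.003, 0, 0.0004, 0, 0, 0], [0.005, 0, 0.0007, 0, 0, 0], [0.005, 0, 0.0007, 0, 0, 0]]]}}

```text
t: 10.4
ee_pos: [0.531, 0.0672, 0.2116]
ee_rot: [-0.049, 0.695, 0.715, 0.049]
force: [0.1, -6.7, 5.9]
finger_gap: 0.0737
```

>>> {"fn": "jog_arm", "kwargs": {"deltas": [[[0.003, 0, 0.0004, 0, 0, 0], [0.003, 0, 0.0004, 0, 0, 0]]]}}

```text
t: 10.65
ee_pos: [0.531, 0.0681, 0.2116]
ee_rot: [-0.049, 0.695, 0.715, 0.049]
force: [0.2, -6.4, 5.6]
finger_gap: 0.0733
```

>>> {"fn": "jog_arm", "kwargs": {"deltas": [[[0.003, 0, 0.0004, 0, 0, 0], [0.003, 0, 0.0004, 0, 0, 0]]]}}

```text
t: 10.9
ee_pos: [0.531, 0.0689, 0.2116]
ee_rot: [-0.049, 0.695, 0.715, 0.049]
force: [0.5, -6.8, 7.0]
finger_gap: 0.0735
```

```bash
python3 look.py g;python3 - <<'E'
from h import *
c=bot.capture("wrist");cv2.imwrite("pics/g_w.png",cv2.resize(c["image"],None,fx=1.5,fy=1.5))
print(bot.get_state()["force"])
E
```

```text
t 10.9 tipL [-0.0473  0.006   0.0234] F [ 0.52 -6.81  6.97] gap 0.07349392688590488
[ 0.26124642 -6.87508528  6.58566143]
```

View pics/g_w.png

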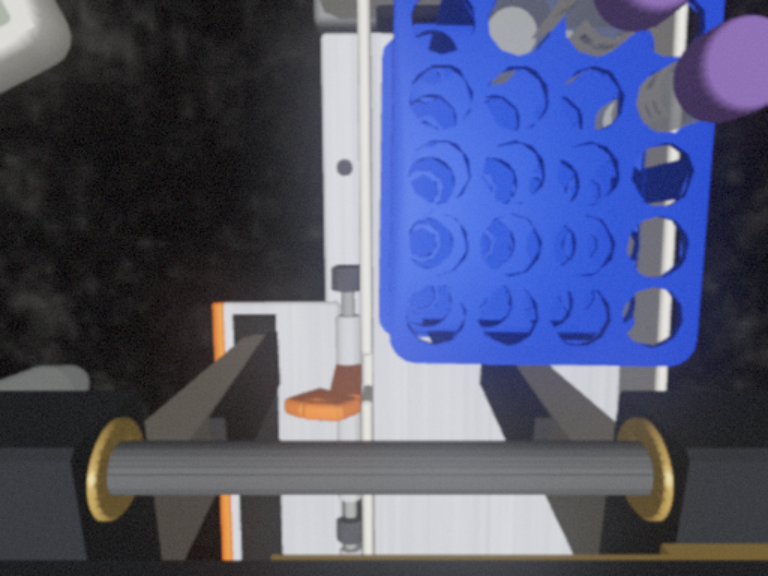

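View pics/g_q.png

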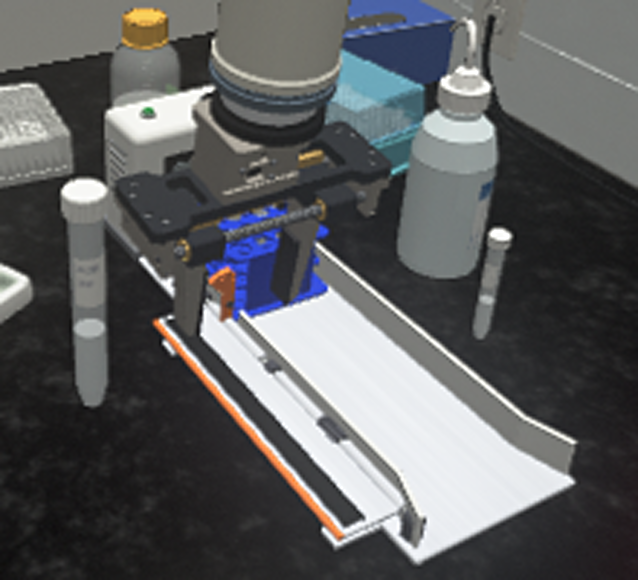

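>>> {"fn": "jog_arm", "kwargs": {"deltas": [[[0.003, 0, 0.0004, 0, 0, 0], [0.003, 0, 0.0004, 0, 0, 0]]]}}

```text
t: 11.3
ee_pos: [0.531, 0.0695, 0.2117]
ee_rot: [-0.049, 0.695, 0.715, 0.049]
force: [-1.2, -10.8, 6.5]
finger_gap: 0.0734
```

>>> {"fn": "jog_arm", "kwargs": {"deltas": [[[0.003, 0, 0.0004, 0, 0, 0], [0.003, 0, 0.0004, 0, 0, 0]]]}}

```text
t: 11.55
ee_pos: [0.5311, 0.07, 0.2117]
ee_rot: [-0.048, 0.696, 0.715, 0.049]
force: [-0.1, -13.8, 6.5]
finger_gap: 0.0735
```

>>> {"fn": "jog_arm", "kwargs": {"deltas": [[[-0.007, 0, -0.001, 0, 0, 0], [-0.02, 0, -0.0028, 0, 0, 0], [-0.05, 0, -0.007, 0, 0, 0], [-0.1, 0, -0.014, 0, 0, 0], [-0.15, 0, -0.021, 0, 0, 0], [-0.165, 0, -0.0233, 0, 0, 0], [-0.163, 0, -0.04, 0, 0, 0], [-0.16, 0, -0.06, 0, 0, 0], [-0.157, 0, -0.08, 0, 0, 0], [-0.154, 0, -0.1, 0, 0, 0], [-0.151, 0, -0.12, 0, 0, 0], [-0.145, 0, -0.16, 0, 0, 0], [-0.13, 0, -0.26, 0, 0, 0], [-0.116, 0, -0.36, 0, 0, 0], [-0.102, 0, -0.46, 0, 0, 0], [-0.102, 0, -0.46, 0, 0, 0]]]}}

```text
t: 13.55
ee_pos: [0.5326, 0.0219, 0.3463]
ee_rot: [-0.048, 0.695, 0.715, 0.05]
force: [0.6, 0.1, -0.8]
finger_gap: 0.0734
```

```bash
python3 look.py i;python3 - <<'E'
from h import *
c=bot.capture("wrist");cv2.imwrite("pics/i_w.png",cv2.resize(c["image"],None,fx=1.5,fy=1.5))
E
```

```text
t 13.55 tipL [-0.0463 -0.0409  0.1582] F [ 0.63  0.11 -0.84] gap 0.07335076778894019
```

View pics/i_w.png

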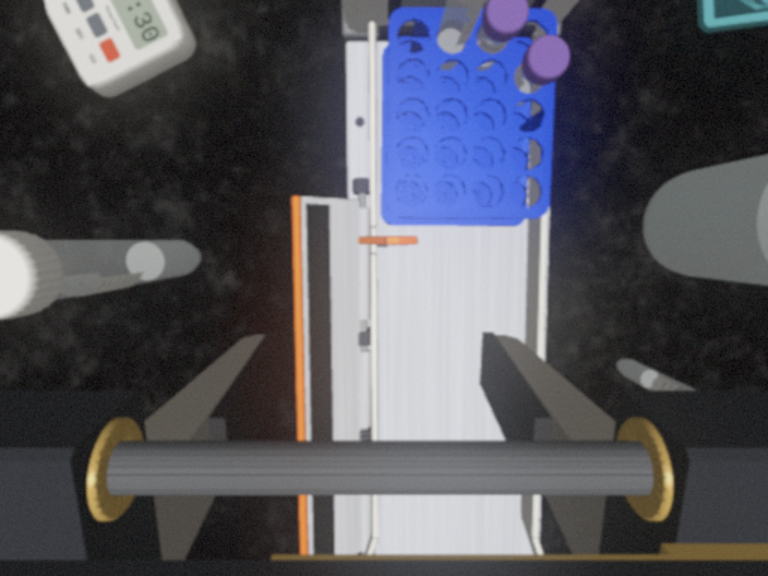

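View pics/i_q.png

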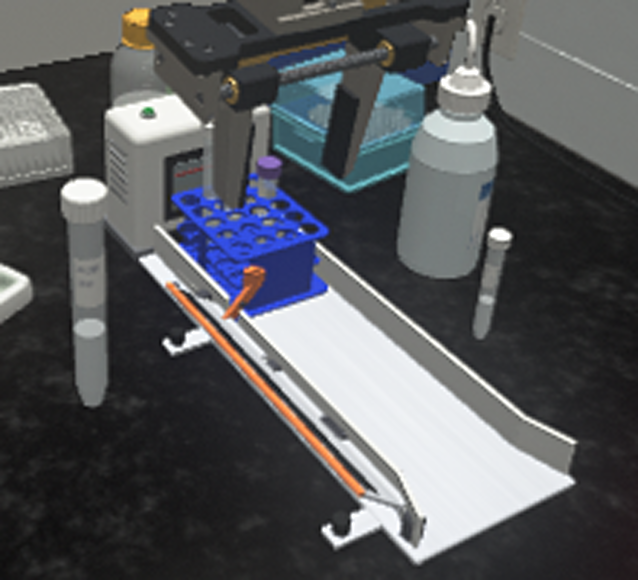

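View pics/i_s.png

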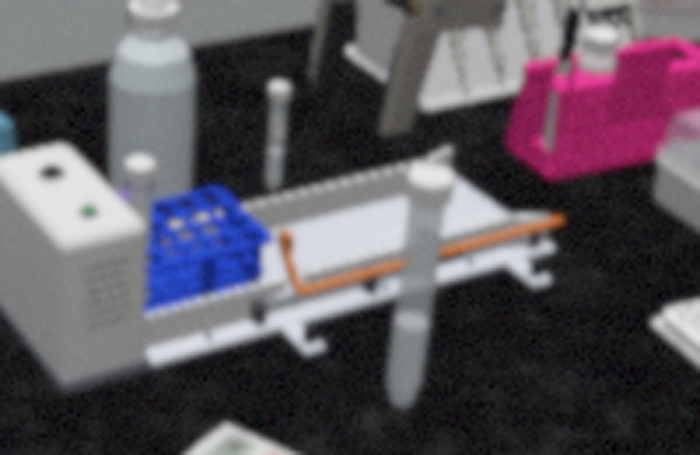

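Run:
```python
from h import *
c=bot.capture("wrist")
for n,u,v,z in[("flap end 25",325,197,.049),("blade 0",390,240,.063),("rack -54 top",450,223,.062),("rack far corner +54",410,8,.062),("rack +54 R",540,8,.062),("rack L",384,120,.062),("rack R",552,120,.062)]:
    print(n,W2L(onz(c,u/1.5,v/1.5,z)).round(4))
```

```text
flap end 25 [-0.0801  0.0259  0.049 ]
blade 0 [-0.0437  0.0019  0.063 ]
rack -54 top [-0.0113  0.0111  0.062 ]
rack far corner +54 [-0.0337  0.1212  0.062 ]
rack +54 R [0.0335 0.1213 0.062 ]
rack L [-0.0471  0.065   0.062 ]
rack R [0.0417 0.0651 0.062 ]
```

```bash
python3 -c "
from station import bot
print(bot.get_state()['joint_vel'].round(3)); print(bot.finish_job())"
```

```text
[-0.001  0.009  0.    -0.001  0.002 -0.001]
the job is handed in; nothing more can be done
None
```

The rack is home against the bumper, the gate has swung shut behind it, and I handed the job in at about 14 s of the 38 s allowed. The hand-in gives no verdict.

I pressed the flap down with one finger and pushed the rack's upstream end wall low down with the other, with the tool tilted slightly. I stopped when the push force rose from about 7 to 14 N, which I read as contact with the bumper. I then drew the fingers back, lifted slowly so the gate closed, and rose clear.

Last checks:
- **Rack position:** the last wrist picture puts the rack at about y 65–66 mm in the loader frame, where home is 66. In it the rack reads about 2–3 mm off mid-lane.
- **Gate and tubes:** the last pictures show the blade back across the lane behind the rack, and all three tubes standing in it.
- **Contact:** the force readings were within the noise (under 1 N), and the fingers were about 150 mm above the worktop.

Two readings were off:
- **Loader position:** the cameras disagreed by 3–4 mm on where the loader stands. I used a compromise and relied on the rise in force for the end of the push.
- **Flap press:** the first press bottomed out at about 15 N, so I backed it off before pushing the rack.

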